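# Peel the top instrument tray off the nested stack and present it

### The arm

A 6-joint arm with a two-finger parallel gripper is mounted at the origin on the work surface. World frame = base frame: x ahead of the robot, y to its left, z up, the work surface at z = 0. Lengths are in m, angles in rad, forces in N, time in s.
With the tool pointing down it reaches from about 0.35 to 0.725 m from the base axis. Payload 6 kg.
Tool frame: the origin (TCP) lies midway between the tips of the shut fingers; the grasp point (between the pads) lies 19 mm behind it; z points along the fingers, y is the line along which they close (so a half turn about z gives the same grasp; the last joint's range is limited). The gripper opens to 85 mm and grips with 20 to 120 N. Pads are 22 mm wide; open, the fingers measure 114 mm over their backs; the gripper's body (76 mm by 85 mm) begins 54 mm behind the grasp point. The pads swing forward as they close: fully open they stand 13 mm farther back than shut.
Start: joints at [1.625, 0.04, 0.085, 0, -1.615, -0.334], TCP at [0.166, 0.577, 0.231] pointing down, gripper open.
Joint ranges: [-2.56, 2.56], [-1.29, 2.01], [-1.08, 1.49], [-3.29, 1.98], [-2.81, -0.18], [-2.99, 2.99]. Speed limits (rad/s): [2.57, 2.57, 3.01, 3.14, 3.14, 3.14].

### API

Orientations are given as [roll, pitch, yaw] about the fixed x, y, z axes, in that order (R = Rz(yaw) Ry(pitch) Rx(roll)).
In Python, from workcell import sense, optics, robot gives the robot as it stands. The module is installed in compiled form; this text tells all that it offers.
- The arm moves only by the shell command python3 -m crank 'ROWS' [FORCE]. ROWS is JSON, a list of rows, each a list of 7 numbers: the turn, a rotation vector about the tool's x, y, z in units of 8 degrees (1.0 is 8 degrees), then the shift along the tool's x, y, z in cm, then the finger opening in cm, from 0 to 8.54. A call has 1 to 8 rows; each row is the pose to reach, as a shift and turn from the pose commanded when the call began, along the tool's axes at that moment; what a row does not reach only later rows make up. A row lasts 1/8 s, in which the tool goes at most 62.5 mm and 10.7 degrees, less where a joint would pass 70% of its speed; a pose out of reach is approached as far as the arm can. A call with a gripper value outside its range is refused whole. The fingers move at their own pace and stop on an object; FORCE is the grip in N (left out, the last holds). Time passes only in rows, so rows that repeat a pose let the fingers close. It gives the time, the measured TCP pose, the force, the opening and the grip force at its end, in the units of the state.
- sense(): the state, without advancing time (a new reading comes with each control period).
- optics.camera(name): name is "side" or "top"; returns the picture (384x512x3 uint8, blue, green, red); there is no depth.
- optics.camera_info(name): a dict with "intrinsics" (3x3 intrinsics, pixels), "R" (3x3) and "t" (3): a world point X has camera coordinates R X + t. Camera axes: x right, y down, z forward; pixel columns grow to the right and rows downward; lengths in m; the calibration is good to about 2 mm. A picture is of the moment at which its call begins. camera_info takes no time and is no camera call.
- robot.finish_job(): hands the job in; it is judged then, once.
Trained networks look in the newest picture that a camera, given by its name, has taken for a name from the list of things; names that differ only in an ending like _2 or _b are one class to them, and where a whole thing is asked for, a point or a joint stands for the part that bears it (a point fixed in the world has none). Each returns a list of dicts, best first, with "conf" (0 to 1); they miss things now and then, are a little off and sometimes report something else, mostly with a low value. They report only what shows in the picture. A call takes as long as a camera call. They do not tell look-alikes from the thing itself.
- optics.spot_in(camera, thing): "at" ([x, y, z] in m, in the coordinates of the camera as it stood for that picture, good to about 4 mm: the middle of the surface that is visible of it).
- optics.regions_of(camera, thing): "pixels" (384x512 bool, what is visible of it).
The state is a dict: "time_s": time; "joint_positions": joint angles; "joint_velocities": joint speeds; "joint_torque": joint torques, N m; "eef_pos": TCP position; "eef_rot": TCP orientation; "ft_force": force on the tool from outside, world axes, zero at the start; "moment": the same for the moment, N m; "opening": opening from 0.0 (shut) to 1.0 (fully open); "grasp_force": force on a finger pad.
Only numpy, scipy, OpenCV 4.12 (cv2) and the standard library are available. Lean on these libraries where they do the work, as an engineer would, in place of code of your own. Each camera call takes 0.05 s, during which the arm holds its last target. There are 200 camera calls.

### The job

Pull the tray carriage all the way out from under the clear shelf by its post handle, then peel the top tray off the clinging nested stack by tilting it up clearly by its near end or a near corner first, its far end still down, so that the three trays below stay put. Present the empty tray: finish still holding it in the gripper, level and still, centred over the white board about 10 to 20 cm above it, touching nothing else. Leave the carriage out with the other trays on it, and leave everything else where it is.

Things in the scene. Friction and masses are not known exactly. Their poses are not given: they have to be found in the camera images.
- holder: Fixed holder: white base 290 x 220 x 6 mm with a sliding carriage. A clear riser shelf covers its far part: x = +150 to +290 mm, 226 mm wide, underside 125, top 131 mm above the counter, clear sides at y = +-110 mm. Origin: on the counter, middle of the base's near (robot-side) edge; +x points away along the slide, under the shelf; z up.
- carriage (a joint): Travel of the carriage in m: 0 = pushed in under the shelf (as at the start), grows as it is pulled towards the robot along the holder's -x; stops at 0.120 (fully out). Friction about 1.5 N; it stays where it is left.
- carriage_handle (a point): Centre of the top face of the carriage's handle: a black upright post 14 mm (along the slide) x 24 mm (across), standing 62 mm above the carriage floor, top 76 mm above the counter; 35 mm of free space between it and the tray rims. Axes as the holder's; moves with the carriage.
- carriage_seat (a point): Point on the carriage floor (14 mm above the counter) where the centre of the stack's underside stands, inside a fence 10 mm high; 127 mm from the handle along +x. Moves with the carriage.
- tray: Top tray of the stack, the one to take: formed steel, 170 x 120 x 32 mm, 0.18 to 0.27 kg. Upright rim band 8 mm thick all round, 18 to 32 mm up; below it a 3 mm ledge (15 to 18 mm up) steps in to a body 146 x 100 mm that sinks into the tray below. Origin: centre of the underside; x along the length, as the holder's x at the start, z up.
- tray_near_rim (a point): Middle of the top edge of the tray's short rim nearest the robot, 32 mm above its underside, 81 mm from its centre along -x: the end to lift first. Any rim side can be pinched, one finger inside, one outside, tips at most 13 mm below the rim's top (ledge inside, next tray's rim outside).
- stack: The three trays below, like the top one, one loose body of 0.79 kg in the carriage, 68 mm high. Origin: centre of its underside, axes as the tray's, which sits 54 mm above it. Spring nubs in the rim's short ends make the top tray cling: two weak ones (about 1 N each) at the near end, two strong (well over 5 N each) at the far end.
- stack_near_rim (a point): Outer top edge of the stack's near short rim, 68 mm up, 85 mm from its centre along -x. With its near end lifted the top tray levers about the oppopoint (far) edge, outermost and 15 mm above the tray's underside, and comes free at 0.2 to 0.35 rad of tilt; then it lifts off freely. Lifted level, the lower trays may come along.
- board: Fixed white set-up board lying on the counter, 240 x 180 x 8 mm, above which the tray is presented. Origin: centre of its underside, z up; it may lie left or right of the holder.
- ink_a: Bystander, leave alone. Ink bottle, 32 mm diameter, 85 mm tall, on the clear shelf. Origin: centre of its underside.
- ink_b: Bystander, leave alone. Second ink bottle, 32 mm diameter, 85 mm tall, on the clear shelf. Origin: centre of its underside.
- jar: Bystander, leave alone. White jar, 60 mm diameter, 55 mm tall, on the counter between holder and board. Origin: centre of its underside.
- cup: Bystander, leave alone. White rinse cup, 66 mm diameter, 80 mm tall, on the counter between holder and board. Origin: centre of its underside.
- soap: Bystander, leave alone. Clear bottle, 50 mm diameter, 140 mm tall, far part of the counter. Origin: centre of its underside.
- rinse: Bystander, leave alone. White bottle, 56 mm diameter, 150 mm tall, on the robot's right. Origin: centre of its underside.
- tape: Bystander, leave alone. Roll of tape lying flat, 90 mm diameter, 24 mm tall, on the robot's left. Origin: centre of its underside.
- caps: Bystander, leave alone. Small steel ink-cap block 50 x 35 x 20 mm lying on a far corner of the board. Origin: centre of its underside.
Mind the look-alikes: they are no part of the job. What is shaped like the tray but orange is not meant.

How it is judged:
On the way, in this order (a step that is already met when the one before it is completed fails the run):
1. the carriage is pulled out from under the shelf (value of joint carriage above 0.105 m), for 0.1 s.
2. one end of the top tray is lifted while its other end is still down on the stack (angle between tray's own z axis and vertical above 0.07 rad and z of tray in the frame of stack below 0.076 m and horizontal distance between tray and stack below 0.03 m and distance between stack and carriage_seat below 0.012 m and angle between stack's own z axis and vertical below 0.05 rad and value of joint carriage above 0.09 m), for 0.1 s.
At the end, for the whole second after the job is handed in: The fingers hold the tray over the board: centres within 50 mm seen from above, 80 to 250 mm up, within 0.14 rad of level, below 0.03 m/s, touching nothing else. Carriage at least 100 mm out; lower trays within 12 mm of their seat and 0.05 rad of level (horizontal distance between tray and board below 0.05 m and z of tray in the frame of board between 0.08 and 0.25 m and angle between tray's own z axis and vertical below 0.14 rad and linear speed of tray below 0.03 m/s and contact force between the fingers and tray above 2 N and contact force between tray and stack below 0.1 N and contact force between tray and holder below 0.1 N and contact force between tray and board below 0.1 N and contact force between tray and ink_a below 0.1 N and contact force between tray and ink_b below 0.1 N and contact force between tray and jar below 0.1 N and contact force between tray and cup below 0.1 N and contact force between tray and soap below 0.1 N and contact force between tray and rinse below 0.1 N and contact force between tray and tape below 0.1 N and contact force between tray and caps below 0.1 N and distance between stack and carriage_seat below 0.012 m and angle between stack's own z axis and vertical below 0.05 rad and value of joint carriage above 0.1 m); the arm keeps its last pose, push and grip.
It fails at once if the lower trays are dragged up or tipped with the top one (z of stack in the frame of holder above 0.034 m or angle between stack's own z axis and vertical above 0.15 rad).
It fails at once if a bystander is moved by more than 30 mm (distance of any of ink_a, ink_b, jar, cup, soap, rinse, tape, caps from where it was at the start of the episode above 0.03 m).
It also fails if it takes over 61 s, if anything falls off the work surface, if the arm or the gripper's body presses on something with over 40 N, if the wrist force passes 120 N, or if a joint passes its speed limit or range.

## Working session

There is one attempt and no reset: what is moved stays moved. The work goes in short steps, Python scripts to look and compute and a shell command to move; the robot and the scene stay as the last step left them, time stands still between calls to the robot, and variables do not carry over. Pictures are saved under pics/ and viewed, at most 10 in all, crops included, and the job is handed in when it is done.

```bash
mkdir -p pics; cat > h.py <<'E'
import numpy as np, cv2
from workcell import sense, optics, robot
from scipy.spatial.transform import Rotation as Ro
def world(cam,p):
    i=optics.camera_info(cam); return np.array(i["R"]).T@(np.array(p)-np.array(i["t"]))
def proj(cam,X):
    i=optics.camera_info(cam); c=np.array(i["R"])@np.array(X)+np.array(i["t"]); u=np.array(i["intrinsics"])@c; return u[:2]/u[2]
def pix2plane(cam,uv,z):
    i=optics.camera_info(cam); R=np.array(i["R"]);t=np.array(i["t"])
    d=R.T@np.linalg.inv(np.array(i["intrinsics"]))@np.array([uv[0],uv[1],1.]); c=-R.T@t
    return c+d*(z-c[2])/d[2]
def find(cam,n,k=3):
    return [(np.round(world(cam,d["at"]),3).tolist(),round(d["conf"],2)) for d in optics.spot_in(cam,n)[:k]]
def tool(): 
    s=sense(); return np.array(s["eef_pos"]),Ro.from_euler('xyz',s["eef_rot"])
def delta(P,rv=None):
    p,R=tool(); out=R.inv().apply(np.array(P)-p)*100; return np.round(out,2)
E
python3 - <<'E'
from h import *
for c in("top","side"):
    cv2.imwrite(f"pics/{c}0.png",optics.camera(c))
    for n in("holder","carriage_handle","tray","stack","board","jar","cup","ink_a","soap","rinse","tape","caps"):
        r=find(c,n); print(c,n,[(x,tuple(proj(c,x[0]).round().astype(int).tolist())) for x in r])
print(sense()["eef_rot"], Ro.from_euler('xyz',sense()["eef_rot"]).as_matrix().round(2))
E
```

```text
top holder [(([0.69, 0.216, 0.133], 0.82), (199, 154))]
top carriage_handle [(([0.589, 0.208, 0.012], 0.95), (205, 189)), (([0.647, 0.224, 0.071], 0.38), (199, 170))]
top tray [(([0.297, 0.208, 0.001], 0.71), (206, 271)), (([0.648, 0.22, 0.071], 0.64), (200, 170))]
top stack []
top board [(([0.493, -0.2, 0.005], 0.72), (319, 213))]
top jar [(([0.476, 0.005, 0.056], 0.54), (263, 217))]
top cup [(([0.627, -0.011, 0.034], 0.53), (266, 176))]
top ink_a []
top soap [(([0.771, -0.002, 0.096], 0.72), (262, 132))]
top rinse [(([0.415, -0.481, 0.099], 0.91), (407, 230))]
top tape [(([0.389, 0.493, 0.028], 0.68), (124, 247))]
top caps [(([0.583, -0.216, 0.025], 0.6), (323, 187)), (([0.716, 0.189, 0.188], 0.39), (205, 142))]
side holder [(([0.476, -0.012, 0.041], 0.22), (236, 216))]
side carriage_handle [(([0.592, 0.185, 0.011], 0.88), (255, 184))]
side tray [(([0.3, 0.222, 0.009], 0.87), (175, 191)), (([0.664, 0.238, 0.084], 0.61), (269, 157))]
side stack [(([0.643, 0.157, 0.048], 0.83), (270, 178))]
side board [(([0.486, -0.223, 0.008], 0.73), (257, 272))]
side jar [(([0.472, -0.011, 0.04], 0.91), (235, 216))]
side cup [(([0.612, -0.034, 0.053], 0.94), (279, 210)), (([0.474, -0.01, 0.043], 0.7), (235, 215)), (([0.642, 0.158, 0.053], 0.35), (270, 176))]
side ink_a [(([0.72, 0.179, 0.169], 0.66), (290, 143)), (([0.709, 0.239, 0.172], 0.57), (281, 135))]
side soap [(([0.779, -0.024, 0.07], 0.98), (326, 196))]
side rinse [(([0.414, -0.508, 0.093], 0.6), (260, 358))]
side tape [(([0.41, -0.511, 0.092], 0.67), (259, 361)), (([0.391, 0.475, 0.014], 0.62), (191, 153))]
side caps [(([0.585, -0.231, 0.024], 0.55), (291, 263))]
[ 3.14150816e+00 -2.17743607e-05 -2.79755775e-01] [[ 0.96 -0.28 -0.  ]
 [-0.28 -0.96 -0.  ]
 [ 0.    0.   -1.  ]]
```

View pics/top0.png

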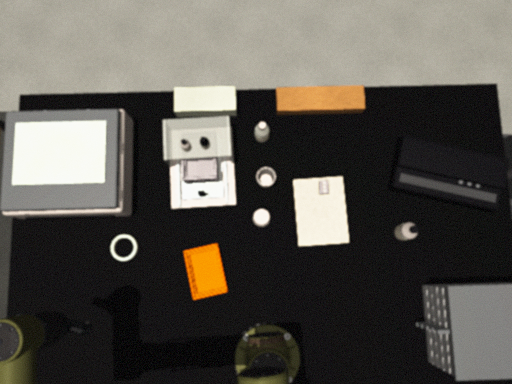

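View pics/side0.png

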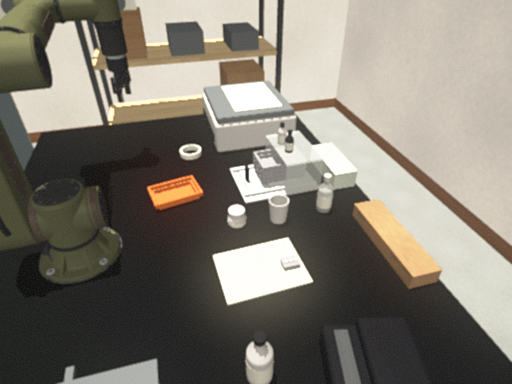

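The top view shows two tray-shaped things: the orange one at (206,271) and the grey steel stack under the clear shelf at (200,170). The task wants the steel stack in the holder, because the orange one is the look-alike. The black post handle is near (203,193), and the board is at (320,211). I'll confirm in one enlarged crop.

```bash
python3 - <<'E'
from h import *
a=cv2.imread("pics/top0.png")[110:215,155:245]; b=cv2.imread("pics/side0.png")[120:205,220:320]
a=cv2.resize(a,(450,525),interpolation=cv2.INTER_CUBIC);b=cv2.resize(b,(350,298),interpolation=cv2.INTER_CUBIC)
o=np.zeros((525,800,3),np.uint8);o[:,:450]=a;o[:298,450:]=b
cv2.imwrite("pics/crop1.png",o)
i=optics.camera_info("top");print(i["intrinsics"][0][0],(-np.array(i["R"]).T@np.array(i["t"])).round(3))
E
```

```text
470.0538661020005 [0.308 0.022 1.685]
```

View pics/crop1.png

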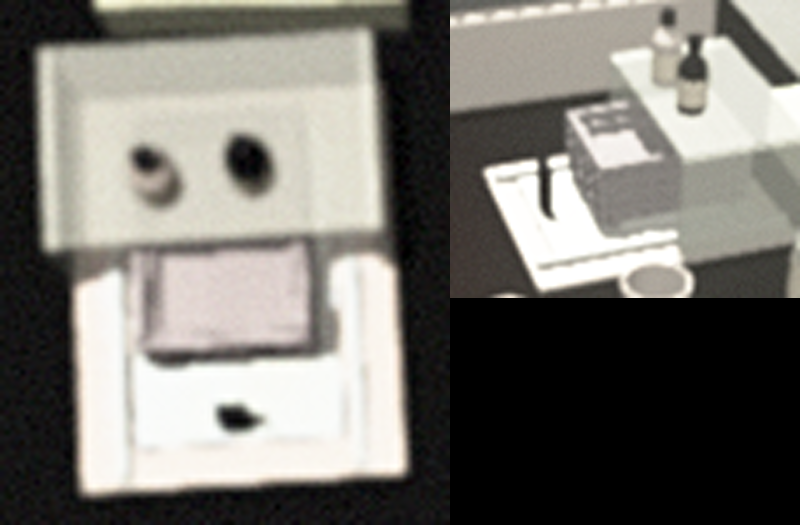

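The crop confirms it: the steel tray sits on the stack, with its near rim corners at top-view pixels (184,180) and (217,179). The post is at (202,192), and the base's near corners are at (172,209) and (237,204). Next I'll fit the holder pose.

```bash
python3 - <<'E'
from h import *
from scipy.optimize import least_squares
# local (x,y,z, seat flag), pixel
L=[((0,.11,.006,0),(171.6,209)),((0,-.11,.006,0),(236.6,204.4)),((.29,.113,.131,0),(163,119)),((.29,-.113,.131,0),(229.4,116)),((.15,-.113,.131,0),(232,158)),((.15,.113,.131,0),(164,160)),
((-.127,0,.076,1),(202,192.4)),((-.085,.06,.1,1),(184,180.4)),((-.085,-.06,.1,1),(217.4,179))]
def W(p,l):
    x=l[0]+l[3]*p[3]; c,s=np.cos(p[2]),np.sin(p[2]); return [p[0]+c*x-s*l[1],p[1]+s*x+c*l[1],l[2]]
f=lambda p:np.concatenate([proj("top",W(p,l))-u for l,u in L])
r=least_squares(f,[.5,.2,0,.15],loss="soft_l1");p=r.x
print(p.round(4),f(p).reshape(-1,2).round(1).tolist())
print("handle",np.round(W(p,L[6][0]),4),"side px",proj("side",W(p,L[6][0])).round(1))
h=W(p,L[6][0])
# board: mask rectangle at z=.008
for n in("board",):
    m=optics.regions_of("top",n)
    m=m[0]["pixels"].astype(np.uint8); c=max(cv2.findContours(m,0,2)[0],key=cv2.contourArea)[:,0]
    q=np.array([pix2plane("top",u,.008)[:2] for u in c],np.float32); print(cv2.minAreaRect(q))
E
```

```text
[0.5254 0.2123 0.0358 0.1666] [[2.2, -0.5], [-1.6, 0.3], [0.5, 1.2], [0.1, 0.3], [-0.4, -2.0], [0.8, 0.0], [-0.4, 0.3], [-1.3, 0.2], [0.3, -0.5]]
handle [0.5649 0.2138 0.076 ] side px [245.5 166.3]
((0.5015444159507751, -0.2042967975139618), (0.24026191234588623, 0.18248653411865234), 2.365523338317871)
```

```bash
python3 - <<'E'
from h import *
print(delta([.565,.214,.15]),delta([.565,.214,.045]))
E
```

```text
[48.4  23.82  8.13] [48.39 23.82 18.63]
```

```bash
python3 -m crank '[[0,0,-1,6,3,1,5],[0,0,-2,12,6,2,5],[0,0,-2.26,18,9,3,5],[0,0,-2.26,24,12,4,5],[0,0,-2.26,30,15,5,5],[0,0,-2.26,36,18,6,5],[0,0,-2.26,42,21,7,5],[0,0,-2.26,48.4,23.8,8.1,5]]'
python3 -m crank '[[0,0,0,0,0,0,5],[0,0,0,0,0,0,5]]'
python3 - <<'E'
from h import *
print(sense()["joint_positions"],delta([.565,.214,.045]))
cv2.imwrite("pics/s2.png",cv2.resize(np.hstack([optics.camera("side")[80:230,180:340],optics.camera("top")[80:230,130:290]]),(800,375)))
E
```

```text
time_s: 2.35
eef_pos: [0.5324, 0.242, 0.1574]
eef_rot: [-3.141, -0.001, 0.036]
ft_force: [0.4, 0.9, 0.1]
opening: 0.585
grasp_force: 0.0
time_s: 2.6
eef_pos: [0.5311, 0.2434, 0.1572]
eef_rot: [3.141, 0.0, 0.035]
ft_force: [0.1, -0.5, 1.2]
opening: 0.584
grasp_force: 0.0
[ 7.72723711e-01  2.78795213e-03 -8.77083999e-02 -2.78024790e-05
 -1.48055992e+00  8.32993043e-01] [ 3.29  3.05 11.22]
```

View pics/s2.png

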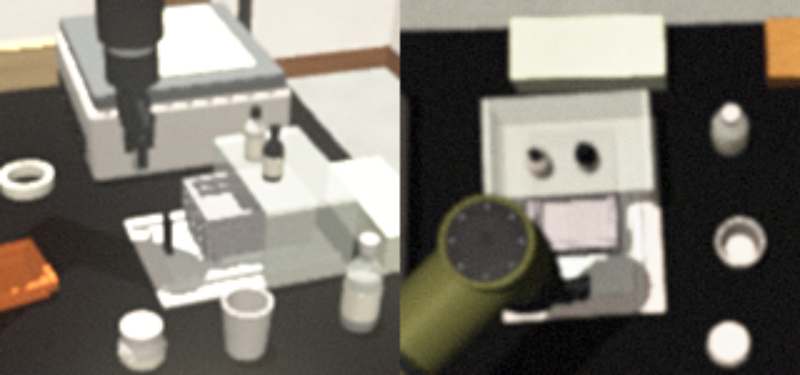

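The gripper is above and left of the post, and nothing has been disturbed. I'll go down over the post and grip it.

```bash
python3 -m crank '[[0,0,0,3.3,3.0,0,5],[0,0,0,3.3,3.0,5,5],[0,0,0,3.3,3.0,10.5,5],[0,0,0,3.3,3.0,11,5],[0,0,0,3.3,3.0,11,0],[0,0,0,3.3,3.0,11,0],[0,0,0,3.3,3.0,11,0],[0,0,0,3.3,3.0,11,0]]' 40
```

```text
time_s: 3.7
eef_pos: [0.5663, 0.215, 0.0508]
eef_rot: [-3.141, -0.004, 0.036]
ft_force: [-3.1, -3.0, 5.6]
opening: 0.276
grasp_force: 41.9
```

```bash
python3 -m crank '[[0,0,0,-2,0,0,0],[0,0,0,-4,0,0,0],[0,0,0,-6,0,0,0],[0,0,0,-8,0,0,0],[0,0,0,-10,0,0,0],[0,0,0,-11.5,0,0,0],[0,0,0,-11.8,0,0,0],[0,0,0,-11.8,0,0,0]]'
```

```text
time_s: 4.7
eef_pos: [0.4484, 0.2107, 0.0508]
eef_rot: [-3.14, -0.004, 0.036]
ft_force: [-1.8, -4.8, 7.0]
opening: 0.267
grasp_force: 42.2
```

```bash
python3 -m crank '[[0,0,0,0,0,0,5],[0,0,0,0,0,0,5],[0,0,0,0,0,0,5],[0,0,0,0,0,-5,5],[0,0,0,-2,0,-11,5],[0,0,0,-8,3,-17,5],[0,0,0,-8,6,-17,5],[0,0,0,-8,10,-17,5]]'
python3 - <<'E'
from h import *
t=optics.camera("top");s=optics.camera("side")
cv2.imwrite("pics/t3.png",np.hstack([cv2.resize(t[130:240,160:250],(400,489),interpolation=cv2.INTER_CUBIC),cv2.resize(s[120:230,210:300],(400,489),interpolation=cv2.INTER_CUBIC)]))
print(find("top","tray_near_rim"),find("side","tray_near_rim"),find("top","tray"),find("side","tray"),find("top","carriage_handle"))
E
```

```text
time_s: 5.7
eef_pos: [0.3706, 0.1076, 0.2198]
eef_rot: [-3.138, -0.004, 0.038]
ft_force: [-0.2, 0.1, 0.2]
opening: 0.583
grasp_force: 0.0
[([0.579, 0.224, 0.075], 0.93), ([0.249, 0.17, 0.017], 0.81)] [([0.3, 0.218, 0.015], 0.86), ([0.58, 0.234, 0.081], 0.77)] [([0.243, 0.172, 0.016], 0.77), ([0.581, 0.22, 0.071], 0.65)] [([0.299, 0.224, 0.013], 0.7), ([0.585, 0.233, 0.082], 0.57)] [([0.487, 0.212, 0.011], 0.71)]
```

View pics/t3.png

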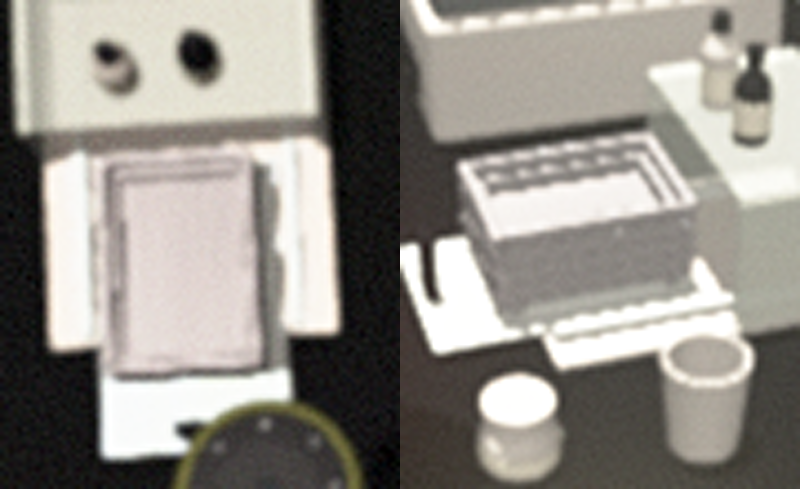

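The carriage is out and the tray is fully clear of the shelf. In the left panel the rim corners are at (107,158), (250,152), (267,370) and (115,376). In the right panel they are at (460,160), (655,130), (695,197) and (500,238). I'll fit the tray pose from both views.

```bash
python3 - <<'E'
from h import *
from scipy.optimize import least_squares
k=489/110; 
T=np.array([(107,158),(250,152),(267,370),(115,376)])/(400/90,k)+(160,130)
S=(np.array([(655,130),(695,197),(500,238),(460,160)])-(400,0))/(400/90,k)+(210,120)
C=[(.085,.06),(.085,-.06),(-.085,-.06),(-.085,.06)]
def W(p,l,z=.1):
    c,s=np.cos(p[2]),np.sin(p[2]); return np.array([p[0]+c*l[0]-s*l[1],p[1]+s*l[0]+c*l[1],z])
def fit(cs):
    f=lambda p:np.concatenate([proj(c,W(p,C[i]))-q[i] for c,q in cs for i in range(4)])
    p=least_squares(f,[.57,.21,0.03]).x; print(p.round(4),f(p).reshape(-1,2).round(1).tolist()); return p
fit([("top",T)]);fit([("side",S)]);p=fit([("top",T),("side",S)])
n=W(p,(-.081,0)); print("near rim",n.round(4))
# prior: handle grip
E
```

```text
[0.5733 0.2109 0.0382] [[-1.1, 0.4], [1.6, -0.4], [0.4, -0.5], [-0.9, 0.5]]
[0.5823 0.2115 0.0433] [[-0.7, -0.3], [1.4, 0.5], [-0.7, -0.5], [0.0, 0.1]]
[0.5774 0.2105 0.0399] [[-1.0, -0.7], [1.7, -1.6], [0.5, -1.7], [-0.8, -0.7], [-1.8, 0.0], [0.2, 0.9], [-2.1, -0.2], [-1.2, 0.4]]
near rim [0.4965 0.2073 0.1   ]
```

```bash
python3 - <<'E'
from h import *
print(delta([.495,.210,.14]))
E
python3 -m crank '[[0,0,1.3,2,-2,0,4],[0,0,2.6,4,-4,0,4],[0,0,3.9,6,-6,0,4],[0,0,5.2,8,-8,0,4],[0,0,6.5,10,-10,0,4],[0,0,7.8,12,-10,0,4],[0,0,9.1,12,-10,0,4],[0,0,10.4,12,-10,0,4]]'
python3 -m crank '[[0,0,0.85,0,0,4,4],[0,0,0.85,0,0,7,4],[0,0,0.85,0,0,7,4]]'
python3 - <<'E'
from h import *
print(delta([.496,.210,.089]),sense()["joint_positions"])
cv2.imwrite("pics/s4.png",cv2.resize(optics.camera("side")[90:210,190:310],(600,600),interpolation=cv2.INTER_CUBIC))
E
```

```text
[12.79 -9.72  7.67]
time_s: 7.05
eef_pos: [0.4872, 0.2128, 0.2161]
eef_rot: [3.14, -0.001, -1.422]
ft_force: [0.5, 0.2, -0.2]
opening: 0.47
grasp_force: 0.0
time_s: 7.42
eef_pos: [0.4858, 0.2117, 0.144]
eef_rot: [3.136, -0.004, -1.534]
ft_force: [0.1, -1.0, 1.4]
opening: 0.47
grasp_force: 0.0
[ 0.19 -1.04  5.5 ] [ 7.90328340e-01 -1.34778382e-01 -2.42363406e-01 -7.48837022e-04
 -1.46952029e+00 -7.53560066e-01]
```

View pics/s4.png

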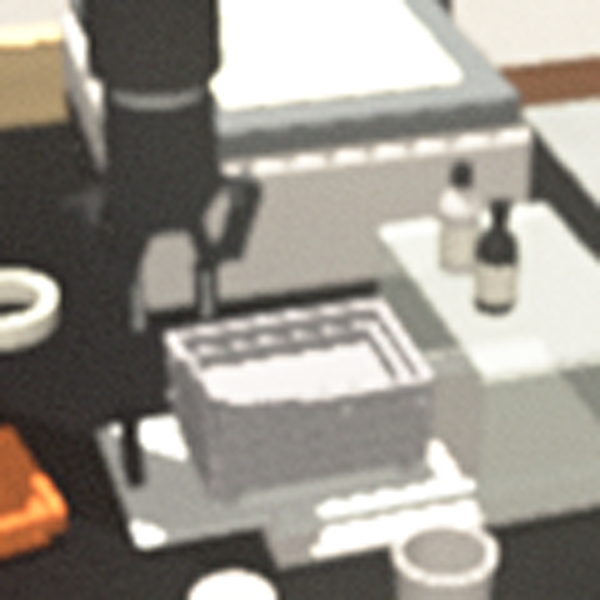

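The fingers straddle the near rim and just need a 1 cm shift forward. Then I'll descend and pinch.

```bash
python3 -m crank '[[0,0,0,0.2,-1,1,4],[0,0,0,0.2,-1,3.5,4],[0,0,0,0.2,-1,5.4,4],[0,0,0,0.2,-1,5.4,4],[0,0,0,0.2,-1,5.4,2.4],[0,0,0,0.2,-1,5.4,1.6],[0,0,0,0.2,-1,5.4,1.6]]' 30
python3 -m crank '[[0,0,0,0,0,0,0],[0,0,0,0,0,0,0],[0,0,0,0,0,0,0],[0,0,0,0,0,0,0]]' 30
```

```text
time_s: 8.35
eef_pos: [0.4975, 0.2105, 0.094]
eef_rot: [-3.141, 0.001, -1.535]
ft_force: [1.2, 0.6, -0.6]
opening: 0.186
grasp_force: 0.0
time_s: 8.85
eef_pos: [0.4975, 0.2105, 0.0939]
eef_rot: [-3.141, 0.0, -1.535]
ft_force: [-1.0, 0.3, 4.3]
opening: 0.077
grasp_force: 31.3
```

```bash
python3 -m crank '[[0,0,0,0,0,0,1.8],[0,0,0,0,0,0,1.8],[0,0,0,0,0,0.45,1.8],[0,0,0,0,0,0.45,1.8],[0,0,0,0,0,0.45,0],[0,0,0,0,0,0.45,0],[0,0,0,0,0,0.45,0],[0,0,0,0,0,0.45,0]]' 110
```

```text
time_s: 9.85
eef_pos: [0.4972, 0.2102, 0.0887]
eef_rot: [-3.142, -0.0, -1.535]
ft_force: [0.9, -0.7, -1.6]
opening: 0.053
grasp_force: 108.3
```

```bash
python3 -m crank '[[-0.25,0,0,0,-0.03,-0.58,0],[-0.5,0,0,0,-0.08,-1.15,0],[-0.75,0,0,0,-0.15,-1.73,0],[-1,0,0,0,-0.24,-2.3,0],[-1,0,0,0,-0.24,-2.3,0],[-1,0,0,0,-0.24,-2.3,0]]'
python3 - <<'E'
from h import *
cv2.imwrite("pics/s5.png",cv2.resize(optics.camera("side")[90:210,190:310],(600,600),interpolation=cv2.INTER_CUBIC))
E
```

```text
time_s: 10.6
eef_pos: [0.4995, 0.2103, 0.1112]
eef_rot: [3.002, -0.0, -1.535]
ft_force: [1.8, -0.3, -1.6]
opening: 0.048
grasp_force: 108.6
```

View pics/s5.png

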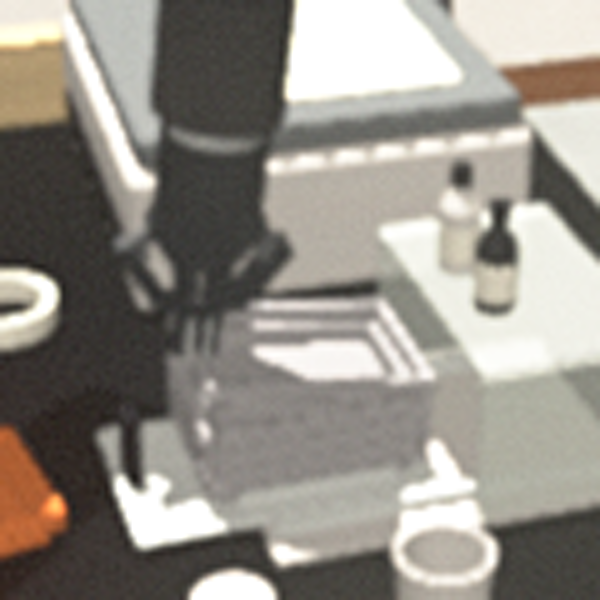

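The near end is up and the far end is still down, with the stack sitting in its seat. I'll tilt further, with the same geometry in the tool frame.

```bash
python3 -m crank '[[-0.25,0,0,0,-0.03,-0.58,0],[-0.5,0,0,0,-0.08,-1.15,0],[-0.75,0,0,0,-0.15,-1.73,0],[-1,0,0,0,-0.24,-2.3,0],[-1.35,0,0,0,-0.41,-3.09,0],[-1.7,0,0,0,-0.6,-3.88,0],[-2,0,0,0,-0.81,-4.55,0],[-2,0,0,0,-0.81,-4.55,0]]'
python3 - <<'E'
from h import *
cv2.imwrite("pics/s6.png",cv2.resize(optics.camera("side")[80:200,190:310],(600,600),interpolation=cv2.INTER_CUBIC))
p,R=tool(); print(sense()["joint_positions"],R.inv().apply([0,0,1]))
E
```

```text
time_s: 11.65
eef_pos: [0.5142, 0.2109, 0.1551]
eef_rot: [2.723, -0.0, -1.536]
ft_force: [-0.3, -0.6, -2.3]
opening: 0.052
grasp_force: 108.7
[ 0.59981603  0.28677537  0.24925477 -0.2301951  -1.8847531  -0.59682802] [ 3.31019281e-04  4.06177715e-01 -9.13794044e-01]
```

View pics/s6.png

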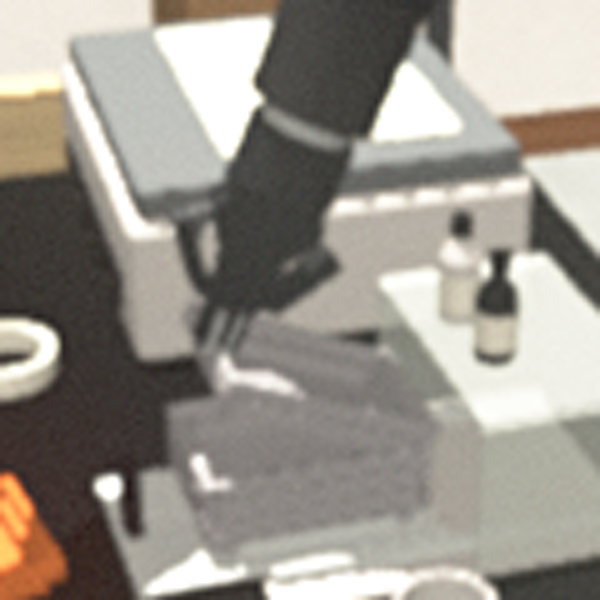

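The top tray is tilted about 24°, and its far edge still rests on the level lower stack. I'll lift it straight up.

```bash
python3 -m crank '[[0,0,0,0,0.2,-0.46,0],[0,0,0,0,0.41,-0.91,0],[0,0,0,0,0.61,-1.37,0],[0,0,0,0,0.81,-1.83,0],[0,0,0,0,1.22,-2.74,0],[0,0,0,0,1.62,-3.66,0],[0,0,0,0,2.03,-4.57,0],[0,0,0,0,2.03,-4.57,0]]' 115
python3 - <<'E'
from h import *
cv2.imwrite("pics/s7.png",cv2.resize(optics.camera("side")[80:200,190:310],(600,600),interpolation=cv2.INTER_CUBIC))
E
```

```text
time_s: 12.7
eef_pos: [0.5144, 0.211, 0.207]
eef_rot: [2.725, 0.001, -1.535]
ft_force: [0.2, -0.5, -2.1]
opening: 0.051
grasp_force: 114.3
```

View pics/s7.png

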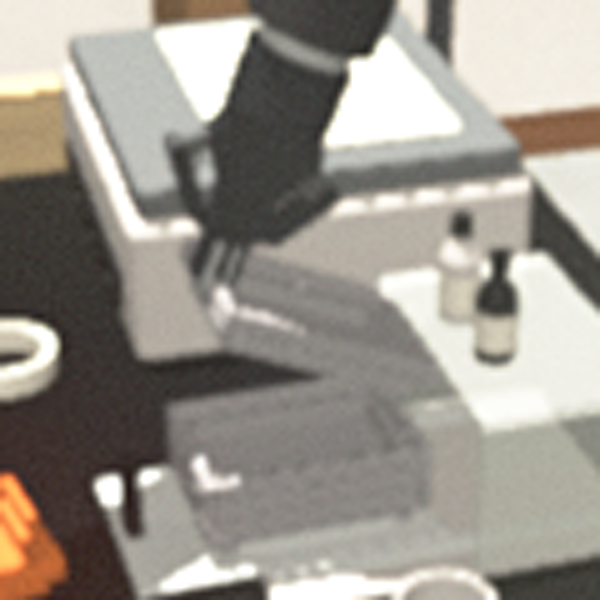

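The tray is free and the three lower trays are seated. Next I'll raise and retract it, then swing it over to the board.

```bash
python3 -m crank '[[0,0,0,0,1,-2.3,0],[0,0,0,0,2.44,-5.48,0],[0,0,0,0,5,-4.3,0],[0,0,0,0,8,-3,0],[0,0,0,0,10.6,-1.8,0],[0,0,0,2,10.6,-1.8,0],[0,0,0,5,10.6,-1.8,0],[0,0,0,8,10.6,-1.8,0]]' 115
python3 -m crank '[[0,0,0,3.5,0,0,0],[0,0,0,7,0,0,0],[0,0,0,10.5,0,0,0],[0.5,0,0,14,0,0,0],[1,0,0,17.5,0,0,0],[1.5,0,0,21,0,0,0],[2,0,0,24,0,0,0],[2.5,0,0,27,0,0,0]]' 115
python3 - <<'E'
from h import *
p,R=tool(); d=Ro.from_euler('xyz',[np.pi,0,-1.535])
print(p,(R.inv()*d).as_rotvec(degrees=True)/8, delta([.42,-.207,.175]),sense()["joint_positions"])
E
```

```text
time_s: 13.75
eef_pos: [0.4275, 0.1265, 0.2649]
eef_rot: [2.722, -0.0, -1.535]
ft_force: [-0.1, -0.6, -3.4]
opening: 0.049
grasp_force: 114.3
time_s: 14.75
eef_pos: [0.4367, -0.1436, 0.2649]
eef_rot: [3.073, -0.001, -1.535]
ft_force: [0.7, -0.3, -2.4]
opening: 0.053
grasp_force: 114.2
[ 0.4366757  -0.14362745  0.26492684] [ 0.49260589 -0.00398235 -0.00316662] [6.27 1.27 9.1 ] [ 0.11956699 -0.26968714 -0.13764348 -0.00531875 -1.77142279 -0.08509412]
```

```bash
python3 -m crank '[[0.5,0,0,2,0.4,1,0],[0.5,0,0,4.5,0.9,3,0],[0.5,0,0,6.3,1.3,5.5,0],[0.5,0,0,6.3,1.3,8,0],[0.5,0,0,6.3,1.3,9.1,0],[0.5,0,0,6.3,1.3,9.1,0],[0.5,0,0,6.3,1.3,9.1,0],[0.5,0,0,6.3,1.3,9.1,0]]' 115
python3 - <<'E'
from h import *
t=optics.camera("top");s=optics.camera("side")
cv2.imwrite("pics/f8.png",np.hstack([cv2.resize(t[130:270,150:360],(400,267)),cv2.resize(s[120:330,160:360],(400,420))[:267]*0]) if 0 else np.vstack([cv2.resize(t[110:270,150:360],(800,610))[:0],np.hstack([cv2.resize(t[110:270,150:360],(400,305)),cv2.resize(s[140:310,170:350],(400,305))])]))
E
```

```text
time_s: 15.75
eef_pos: [0.4205, -0.2057, 0.1764]
eef_rot: [-3.14, -0.0, -1.535]
ft_force: [-0.6, -0.1, -2.2]
opening: 0.047
grasp_force: 114.3
```

View pics/f8.png

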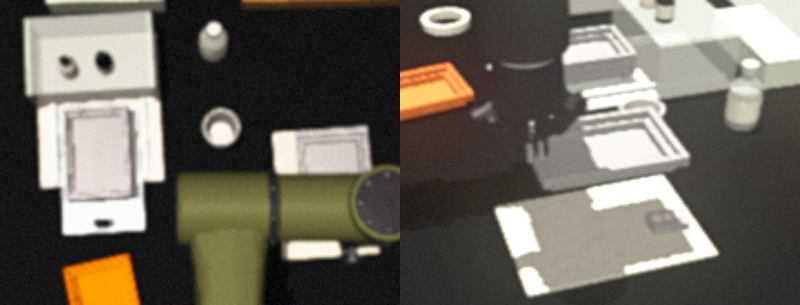

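The tray hangs over the board and looks level. The far rim corners in the right panel are near (690,155) and (658,113). I'll compare that with the predicted level pose.

```bash
python3 - <<'E'
from h import *
p,R=tool(); ax=-R.apply([0,1,0]); lat=R.apply([1,0,0])
for dz in(-.02,0,.02):
  for s in(1,-1):
    X=p+ax*.166+lat*.06*s+[0,0,.011+dz]; u=proj("side",X); t=proj("top",X)
    print(dz,s,((u-(170,140))*(400/180,305/170)+(400,0)).round(), ((t-(150,110))*(400/210,305/160)).round())
print(p+ax*.081)
E
```

```text
-0.02 1 [689. 165.] [366. 129.]
-0.02 -1 [650. 114.] [297. 133.]
0 1 [690. 154.] [368. 127.]
0 -1 [651. 104.] [298. 131.]
0.02 1 [691. 143.] [370. 124.]
0.02 -1 [652.  93.] [299. 129.]
[ 0.50127558 -0.20275318  0.17612911]
```

The tray is level to within a few hundredths of a radian, centred and still, so I'll hand the job in.

```bash
python3 -m crank '[[0,0,0,0,0,0,0],[0,0,0,0,0,0,0]]' 115; python3 -c "
from workcell import robot
print(robot.finish_job())"
```

```text
time_s: 16.1
eef_pos: [0.4201, -0.2057, 0.1755]
eef_rot: [-3.141, -0.0, -1.535]
ft_force: [0.4, 0.1, -4.0]
opening: 0.042
grasp_force: 114.3
the job is handed in; nothing more can be done
None
```

The job is handed in at 16.1 s with no verdict returned: the carriage is about 118 mm out with the three lower trays on it, and the empty tray is held level over the board's centre, about 15 cm up.

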